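# Feel along a sharpening stone for hollows

## Robot

A 7-joint arm with a two-finger parallel gripper is mounted at the origin on the work surface. World frame = base frame: x ahead of the robot, y to its left, z up, the work surface at z = 0. Lengths are in mm, angles in rad, forces in N, time in s.
With the tool pointing down it reaches from about 400 to 900 mm from the base axis. Payload 5.6 kg.
Tool frame: the origin (TCP) lies midway between the tips of the shut fingers; the grasp point (between the pads) lies 19 mm behind it; z points along the fingers, y is the line along which they close (so a half turn about z gives the same grasp; the last joint's range is limited). The gripper opens to 92 mm and grips with 3 to 60 N. Pads are 20 mm wide; open, the fingers measure 128 mm over their backs; the gripper's body (75 mm by 189 mm) begins 69 mm behind the grasp point.
Start: joints at [-1.378, 0.468, -0.012, 1.603, 0.006, 1.071, -0.056], TCP at [151.895, 632.01, 214.592] pointing down, gripper open.
Joint ranges: [-2.53, 2.53], [-0.31, 2.02], [-1.57, 1.55], [0.28, 2.44], [-1.29, 4.43], [0.15, 1.84], [-2.92, 2.92]. Speed limits (rad/s): [2.57, 2.57, 3.14, 3.14, 3.14, 3.14, 3.14].

## Interface

Orientations are given as a rotation vector (axis times angle).
In Python, from cell import robot, grip, kin, viewer gives the robot as it stands. Calls block until the motion is done:
- robot.movep(position, orientation): joint-space move of the TCP to a pose.
- robot.servo_line(position, feed=150, rotation=None): straight line of the TCP; rotation=None keeps the orientation; feed is the mean speed in mm/s.
- robot.goto_joints(angles): joint-space move.
- grip(opening, newtons=None): opening from 0.0 (shut) to 1.0 (fully open); newtons is the grip in N (None keeps the last); returns when the fingers have stopped.
- robot.hold(seconds).
- kin.ik(position, orientation): joint angles nearest the present ones, or None.
- robot.observe(): the state.
- viewer.read_camera(name): name is "scene" or "top"; returns the picture (480x640x3 uint8, red, green, blue); there is no depth.
- viewer.camera_info(name): a dict with "camera_matrix" (3x3 intrinsics, pixels), "R" (3x3) and "t" (3): a world point X has camera coordinates R X + t. Camera axes: x right, y down, z forward; pixel columns grow to the right and rows downward; lengths in mm; the calibration is good to about 2 mm. A picture is of the moment at which its call begins. camera_info takes no time and is no camera call.
A pose or a line that the arm cannot do raises robot.IKError and nothing moves.
- robot.job_done(): hands the job in; it is judged then, once.
Trained networks look in the newest picture that a camera, given by its name, has taken for a name from the list of things; names that differ only in an ending like _2 or _b are one class to them, and where a whole thing is asked for, a point or a joint stands for the part that bears it (a point fixed in the world has none). Each returns a list of dicts, best first, with "confidence" (0 to 1); they miss things now and then, are a little off and sometimes report something else, mostly with a low value. They report only what shows in the picture. A call takes as long as a camera call.
- viewer.silhouettes(name, camera): "mask" (480x640 bool, what is visible of it).
- viewer.pinpoint(name, camera): "at" ([x, y, z] in mm, in the coordinates of the camera as it stood for that picture, good to about 4 mm: a listed point, or the origin of a listed thing).
The state is a dict: "t": time; "joints": joint angles; "joint_velocities": joint speeds; "joint_torque": joint torques, N m; "tcp_pos": TCP position; "tcp_rot": TCP orientation; "contact_force": force on the tool from outside, world axes, zero at the start; "wrist_torque": the same for the moment, N m; "grip_width": opening from 0.0 (shut) to 1.0 (fully open); "grip_force": force on a finger pad.
Only numpy, scipy, OpenCV 4.12 (cv2) and the standard library are available. Lean on these libraries where they do the work, as an engineer would, in place of code of your own. Each camera call takes 0.05 s, during which the arm holds its last target. There are 200 camera calls.

## Task

Check by feel whether the sharpening stone clamped in the holder has worn hollow: touch the fingertips to its top about 2 cm in from the stop-plate end, draw them lightly along the middle of the stone to about 2 cm from the end with the round clamp knob, then lift the hand clear. Only touch it, gently: do not shift, tip or lift the holder, and leave everything else on the bench where it is.

Things in the scene. Friction and masses are not known exactly. Their poses are not given: they have to be found in the camera images.
- stone: two-layer sharpening stone, 205 (its x) x 74 (y) x 25 mm, grey over reddish. Origin: centre of its underside; the flat top is 25 mm above it, at rest 63 mm above the bench. +x runs from stop-plate end to knob end. On springs: sinks from about 1 N of downward push, then 1 mm per 1.5 N, rigid stop after 8 mm (13 N); over 20 N is not gentle
- start_end (a point): middle of the top edge at the stop-plate end of the stone (x = -102.5 mm, y = 0, at top height); axes as the stone's; begin a little inward of here
- finish_end (a point): middle of the top edge at the knob end of the stone (x = +102.5 mm, y = 0, at top height); axes as the stone's; finish a little inward of here
- holder: loose stone holder, 1.4 to 2 kg: two rubber feet, two steel rods, a stop plate beyond the stone's -x end and a clamp jaw beyond its +x end (both 10 mm thick, 70 wide, tops 52 mm above the bench), then a round aluminium knob (26 mm diameter, 34 mm high, ends 143 mm from centre). Origin on the bench under its centre, axes as the stone's. The knob may point away from the robot, left, or back to it
- chisel: chisel lying alongside the holder, about 100 mm from its centre line on its +y side: 235 mm long, wooden handle 29 mm thick towards its -x, 24 mm wide blade towards +x; origin on the bench below its middle. Bystander
- guide: honing guide standing on the other (-y) side of the holder, about 115 mm from its centre line: two steel rods, aluminium jaw, black body and a knob; 96 x 66 x 41 mm; origin on the bench below it. Bystander
- plate: bare steel lapping plate, 205 x 74 x 10 mm, lying flat on the bench, no holder; it and the holder may trade places left and right. Origin at the centre of its underside. Bystander, not the stone to check
- block: small grey rubbing stone 55 x 32 x 24 mm lying on the lapping plate; origin at the centre of its underside. Bystander
- square: small try square lying beside the lapping plate: dark wooden stock 75 x 16 x 14 mm, steel blade 60 mm long; origin below the stock's middle. Bystander
- bottle: white plastic bottle with a black cap, 64 mm diameter, 170 mm tall, on the right of the bench; origin at the centre of its underside. Bystander
- mug: blue mug, 84 mm diameter, 95 mm tall, on the left of the bench; origin at the centre of its underside. Bystander

How it is judged (in metres and radians):
On the way, in this order (a step that is already met when the one before it is completed fails the run):
1. the fingertips touch the stone's top, along its middle, near the stop-plate end (x of the grasp point in the frame of stone between -0.093 and -0.067 m and y of the grasp point in the frame of stone between -0.022 and 0.022 m and z of the grasp point in the frame of stone above 0.03 m and contact force between the fingers and stone above 0.3 N), for 0.05 s.
2. the fingertips touch the stone's top, along its middle, a quarter of the way (x of the grasp point in the frame of stone between -0.061 and -0.035 m and y of the grasp point in the frame of stone between -0.022 and 0.022 m and z of the grasp point in the frame of stone above 0.03 m and contact force between the fingers and stone above 0.3 N), for 0.05 s.
3. the fingertips touch the stone's top, along its middle, just before the middle (x of the grasp point in the frame of stone between -0.029 and -0.003 m and y of the grasp point in the frame of stone between -0.022 and 0.022 m and z of the grasp point in the frame of stone above 0.03 m and contact force between the fingers and stone above 0.3 N), for 0.05 s.
4. the fingertips touch the stone's top, along its middle, just past the middle (x of the grasp point in the frame of stone between 0.003 and 0.029 m and y of the grasp point in the frame of stone between -0.022 and 0.022 m and z of the grasp point in the frame of stone above 0.03 m and contact force between the fingers and stone above 0.3 N), for 0.05 s.
5. the fingertips touch the stone's top, along its middle, three quarters of the way (x of the grasp point in the frame of stone between 0.035 and 0.061 m and y of the grasp point in the frame of stone between -0.022 and 0.022 m and z of the grasp point in the frame of stone above 0.03 m and contact force between the fingers and stone above 0.3 N), for 0.05 s.
6. the fingertips touch the stone's top, along its middle, near the knob end (x of the grasp point in the frame of stone between 0.067 and 0.093 m and y of the grasp point in the frame of stone between -0.022 and 0.022 m and z of the grasp point in the frame of stone above 0.03 m and contact force between the fingers and stone above 0.3 N), for 0.05 s.
At the end, for the whole second after the job is handed in: The fingertips touched the stone's top, within 20 mm of its middle line, at six stations in order from the stop-plate end to the knob end (first and last 10 to 35 mm from the ends); the hand is off, the holder upright and within 12 mm, each bystander within 15 mm, of its start (distance of holder from where it was at the start of the episode below 0.012 m and angle between holder's own z axis and vertical below 0.05 rad and linear speed of holder below 0.01 m/s and distance of each of chisel, guide, plate, block, square, bottle, mug from where it was at the start of the episode below 0.015 m and contact force between the fingers and stone below 0.1 N).
It fails at once if the stone is pressed harder than 20 N (contact force between the fingers and stone above 20 N).
It fails at once if the holder is shifted more than 12 mm, tipped or lifted (distance of holder from where it was at the start of the episode above 0.012 m or angle between holder's own z axis and vertical above 0.08 rad or height (world z) of holder above 0.006 m).
It fails at once if another thing on the bench is moved more than 15 mm or lifted (distance of any of chisel, guide, plate, block, square, bottle, mug from where it was at the start of the episode above 0.015 m).
It also fails if it takes over 43 s, if anything falls off the work surface, if the arm or the gripper's body presses on something with over 40 N, if the wrist force passes 120 N, or if a joint passes its speed limit or range.

## Working session

There is one attempt and no reset: what is moved stays moved. The work goes in short steps, each a Python script; the robot and the scene stay as the last script left them, time stands still between calls to the robot, and variables do not carry over. Pictures are saved under pics/ and viewed, at most 10 in all, crops included, and the job is handed in when it is done.

```bash
mkdir -p pics
cat > h.py <<'E'
import numpy as np, cv2
from cell import robot, grip, kin, viewer
def world(cam,p):
    c=viewer.camera_info(cam); return np.array(c["R"]).T@(np.array(p)-np.array(c["t"]))
def pix(cam,X):
    c=viewer.camera_info(cam); q=np.array(c["camera_matrix"])@(np.array(c["R"])@np.array(X)+np.array(c["t"])); return q[:2]/q[2]
def atz(cam,uv,z):
    c=viewer.camera_info(cam);R=np.array(c["R"]);o=-R.T@np.array(c["t"]);d=R.T@np.linalg.inv(c["camera_matrix"])@np.array([*uv,1.]);return o+d*(z-o[2])/d[2]
E
python3 - <<'E'
from h import *
np.set_printoptions(precision=1,suppress=True)
for cam in("top","scene"):
    im=viewer.read_camera(cam); cv2.imwrite(f"pics/{cam}0.png",im[:,:,::-1])
    for n in("stone","start_end","finish_end","holder","plate","chisel","guide","bottle","mug"):
        for d in viewer.pinpoint(n,cam)[:2]:
            w=world(cam,d["at"]); print(cam,n,round(d["confidence"],2),w,pix(cam,w))
    for d in viewer.silhouettes("stone",cam)[:2]:
        m=d["mask"].astype(np.uint8); print("mask",round(d["confidence"],2),m.sum(),cv2.minAreaRect(cv2.findNonZero(m)))
s=robot.observe();print({k:s[k] for k in("t","tcp_pos","tcp_rot","contact_force","grip_width")})
E
```

```text
top stone 0.61 [540.  211.3  38.4] [242.9 247. ]
top start_end 0.65 [563.3 116.3  61.7] [279.  236.6]
top finish_end 0.79 [508.4 313.2  62.3] [201.1 259.4]
top holder 0.58 [538.2 213.6   1.6] [244.2 248.7]
top plate 0.97 [ 575.3 -182.4   -2.7] [393.3 232.8]
top chisel 0.72 [442.6 204.1  -2.1] [248.  284.9]
top chisel 0.57 [ 575.4 -180.8   -0.6] [392.8 232.7]
top guide 0.74 [638.2 269.    1.9] [223.4 211.5]
top bottle 0.95 [ 584.3 -509.3    1.5] [517.  227.5]
top mug 0.76 [552.  489.4   1.8] [140.3 245. ]
mask 0.78 2462 ((240.3542938232422, 246.9268798828125), (31.210512161254883, 82.29718780517578), 75.73548889160156)
mask 0.16 667 ((222.78289794921875, 209.65365600585938), (28.007057189941406, 37.016807556152344), 77.90524291992188)
scene stone 0.64 [534.6 216.4  34.5] [406.  262.9]
scene start_end 0.88 [557.1 118.1  63.9] [371.6 259.1]
scene finish_end 0.8 [511.1 310.6  62.1] [441.8 256.2]
scene holder 0.79 [534.3 214.7  -3.2] [403.7 268.9]
scene plate 0.72 [ 571.5 -183.6    0.2] [268.3 257.7]
scene plate 0.33 [640.  269.4   2.9] [419.8 304. ]
scene chisel 0.68 [442.8 211.7   2.3] [405.9 241.6]
scene guide 0.7 [641.  268.9   1.6] [419.5 304.5]
scene bottle 0.88 [ 580.  -508.7    1.4] [163.4 242.8]
scene bottle 0.37 [ 567.5 -182.8    2.3] [268.9 256.2]
scene mug 0.98 [550.7 492.8  -1.9] [500.9 289.4]
mask 0.63 2023 ((407.3735046386719, 260.3558654785156), (28.68448829650879, 74.62568664550781), 85.60128784179688)
{'t': 1.1, 'tcp_pos': array([151.9, 632. , 214.6]), 'tcp_rot': array([0.4, 3.1, 0. ]), 'contact_force': array([-0.3, -0.8, -0.3]), 'grip_width': 1.0025823396314892}
```

View pics/top0.png

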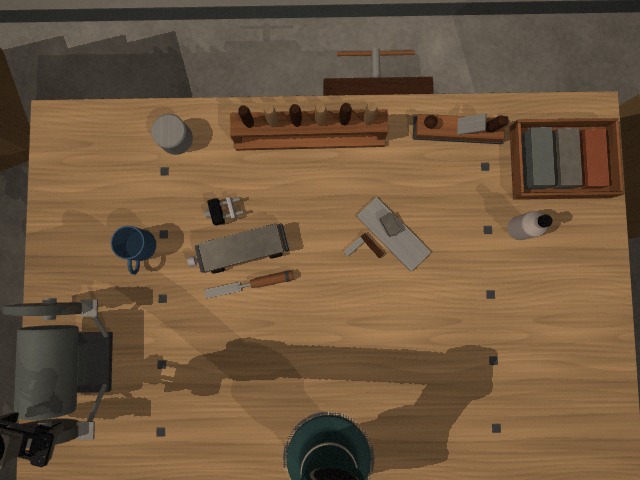

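View pics/scene0.png

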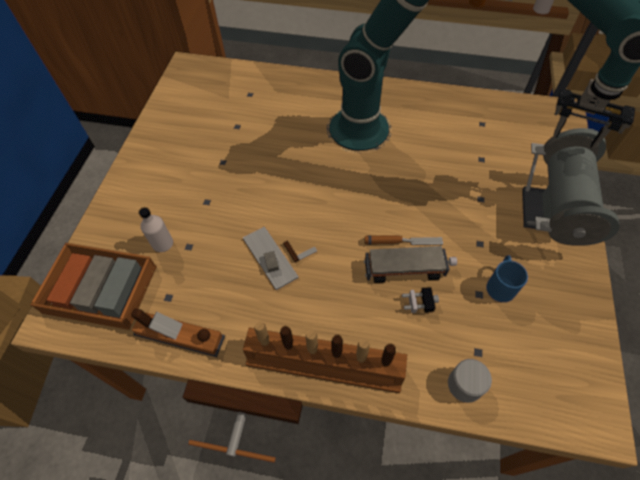

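The top view shows the holder at about (242,248). Its knob points left, at (192,261), and the stop plate is on the right at (287,237). The networks' ends fit this: they are 201 mm apart at z≈62. The bare plate at (393,233) is the decoy. The hand is beside the grinder, so I lift it first.

```bash
cat >> h.py <<'E'
S=np.array([560.2,117.2]);F=np.array([509.8,311.9]);C=(S+F)/2;D=(F-S)/np.linalg.norm(F-S)
def P(x,z): return [*(C+D*x),z]
ps=np.arctan2(D[1],D[0])-np.pi/2; ph=(ps+np.pi/2)/2
ROT=np.pi*np.array([np.cos(ph),np.sin(ph),0])
E
python3 - <<'E'
from h import *
np.set_printoptions(precision=2,suppress=True)
s=robot.observe();p=s["tcp_pos"]
robot.servo_line([p[0],p[1],400],feed=200)
grip(0.0,10)
print("ik",kin.ik(P(-80,150),ROT))
robot.movep(P(-80,200),ROT)
robot.servo_line(P(-80,90),feed=100)
robot.hold(.3)
s=robot.observe();print(s["t"],s["tcp_pos"],s["joints"],s["contact_force"],s["grip_width"],pix("top",P(-80,63)))
im=viewer.read_camera("top");cv2.imwrite("pics/top1.png",cv2.resize(im[190:310,150:350],None,fx=4,fy=4,interpolation=2)[:,:,::-1])
im=viewer.read_camera("scene");cv2.imwrite("pics/scene1.png",cv2.resize(im[200:320,320:520],None,fx=4,fy=4,interpolation=2)[:,:,::-1])
E
```

```text
ik [-0.7   0.44  0.51  1.88 -0.27  0.89  0.2 ]
7.45 [555.21 137.25  90.34] [-0.67  0.53  0.47  1.92 -0.33  0.78  0.25] [-1.12 -0.2   0.72] 0.007759803403917003 [270.72 239.97]
```

View pics/scene1.png

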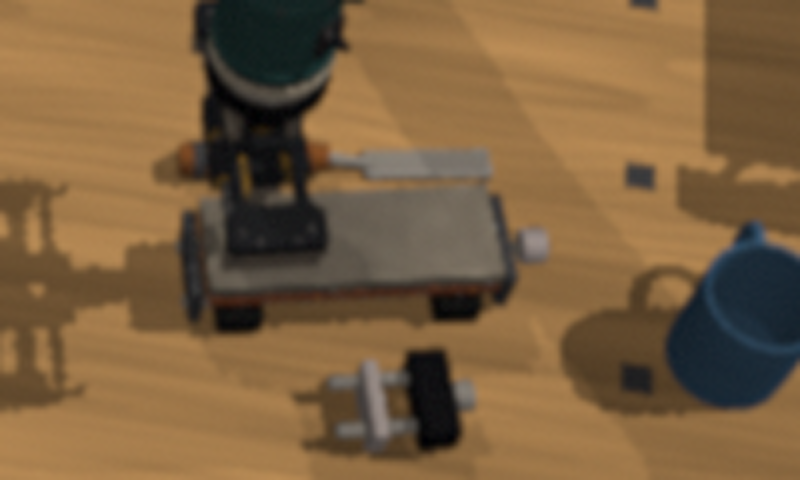

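View pics/top1.png

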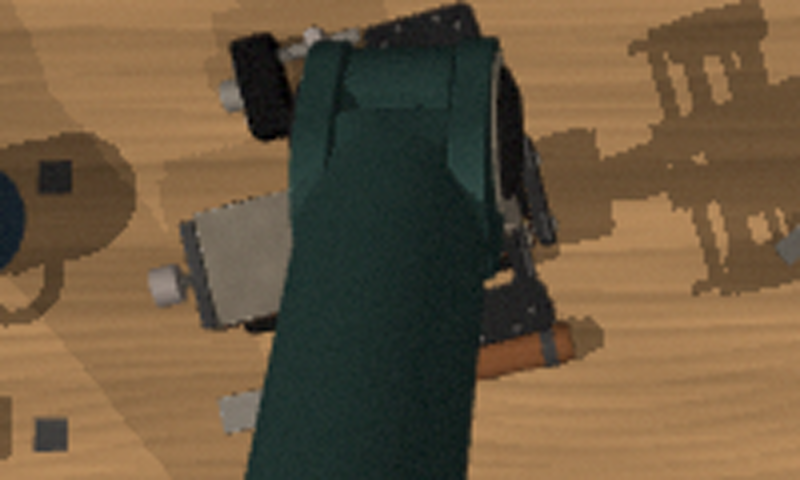

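The scene crop shows the hand squarely over the stop-plate end of the stone, with the body's near end at about (275,230). The chisel, guide and mug are all clear of it. Next I feel downward in small steps.

Run:
```python
from h import *
np.set_printoptions(precision=2,suppress=True)
robot.servo_line(P(-80,68),feed=40); robot.hold(.3)
def f(): return np.mean([robot.observe()["contact_force"]],0)
b=[]
for _ in range(5): b.append(robot.observe()["contact_force"]); robot.hold(.03)
b=np.mean(b,0); print("bias",b)
z=68
while z>57:
    z-=.7; robot.servo_line(P(-80,z),feed=15); robot.hold(.08)
    s=robot.observe(); d=s["contact_force"]-b; print(round(z,1),s["tcp_pos"][2],d)
    if d[2]>3.0: break
print(s["t"],z)
```

```text
bias [-0.2   0.67 -0.28]
67.3 67.25258540727201 [ 0.7  -0.67  0.07]
66.6 66.58129493439327 [-0.22 -0.79  0.99]
65.9 65.91444714283561 [ 0.56 -1.05  0.56]
65.2 65.20309416445394 [-0.53 -0.76  0.55]
64.5 64.48410219862048 [-0.87 -0.53  0.55]
63.8 63.78554512824494 [-0.13 -0.76  0.1 ]
63.1 63.195751909013275 [-0.02  0.1   1.9 ]
62.4 62.50541706266066 [ 0.08 -1.69  2.25]
61.7 61.8089211326016 [ 0.16 -1.33  3.18]
11.7167 61.699999999999974
```

Run:
```python
from h import *
np.set_printoptions(precision=2,suppress=True)
b=np.array([-.2,.3,0]); z=60.9
robot.servo_line(P(-80,z),feed=15); robot.hold(.2)
for x in (-64,-48,-32,-16,0,16,32,48,64,80):
    robot.servo_line(P(x,z),feed=30); robot.hold(.08)
    s=robot.observe(); d=s["contact_force"]-b; print(x,round(z,1),s["tcp_pos"],d)
    if d[2]<2.0: z-=.5
    if d[2]>7: z+=.7
    if d[2]>12 or np.hypot(*d[:2])>8: print("stop"); break
else:
    robot.hold(.2); robot.servo_line(P(80,75),feed=30); robot.servo_line(P(80,220),feed=120)
    q=robot.observe(); print(q["t"],q["contact_force"])
    for n in("start_end","finish_end"):
      im=viewer.read_camera("scene")
      print(n,[world("scene",k["at"]) for k in viewer.pinpoint(n,"scene")[:1]])
    cv2.imwrite("pics/scene2.png",im[:,:,::-1])
```

```text
-64 60.9 [550.87 153.42  60.91] [-0.02 -0.5   3.92]
-48 60.9 [546.78 168.84  60.91] [-0.12 -0.63  5.04]
-32 60.9 [542.83 184.38  60.92] [-0.06 -0.72  4.09]
-16 60.9 [538.76 199.88  60.92] [-0.39 -0.1   4.13]
0 60.9 [534.77 215.33  60.9 ] [0.62 0.08 4.78]
16 60.9 [530.75 230.85  60.95] [ 0.15 -0.73  4.29]
32 60.9 [526.72 246.34  60.92] [ 0.6  -0.87  4.7 ]
48 60.9 [522.71 261.84  60.93] [-0.2  -0.6   4.18]
64 60.9 [518.72 277.31  60.96] [ 0.16 -0.15  3.92]
80 60.9 [514.71 292.82  60.98] [ 1.39 -0.9   4.32]
22.0083 [-0.21 -0.66  0.2 ]
start_end [array([560.93, 117.41,  63.39])]
finish_end [array([508.45, 312.37,  63.11])]
```

The fingertips stayed in steady contact at about 4 N over the whole stroke. The holder is where it was, and the hand is clear.

```bash
python3 -c "
from h import *
print(robot.job_done())"
```

```text
the job is handed in; nothing more can be done
None
```

I drew the fingertips lightly (about 4 N) along the middle of the stone, from 2 cm inside the stop-plate end to 2 cm inside the knob end, felt no hollow (force stayed 3.9–5.0 N), left the holder unmoved and the hand clear, and handed the job in at about 22 s; no verdict came back.

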